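# Clamp the glued shoe heel in the drawer of the shoe-care box

### The job

Pull the drawer of the wooden shoe-care box fully open; a trigger clamp is screwed to its floor, with a freshly glued shoe heel sitting in it. Squeeze the trigger against the grip again and again, as with a one-hand bar clamp, until the moving jaw's sprung pad has come up to the heel and bears on it with its spring about half compressed, never pushing the pad all the way home against its jaw, for that would crush the glue joint. Work the clamp by trigger and grip only, without touching the moving jaw or the heel, leave the scraper and the insole beside the box alone, and finish while still holding the trigger squeezed, because the clamp slackens when it is let go.

Things in the scene. Friction and masses are not known exactly. Their poses are not given: they have to be found in the camera images.
- cabinet: wooden box, 260 deep (x) by 380 wide (y) by 165 high (z) mm, standing on the bench, origin at the foot of its front face, in the middle; the front, with the drawer, looks to -x, the box extends 260 mm to +x. It does not move. Its yaw is also that of the drawer and of the clamp
- drawer (a joint): how far the drawer is pulled out along the box's -x, m: 0 shut, 0.16 fully open (a hard stop); slides with about 5 N of friction and stays where it is left. Front panel 352 wide by 138 high mm, upper edge 152 mm above the bench; side walls 78 mm above the bench
- drawer_handle (a point): middle of the drawer's handle: a level round steel bar, 10 mm thick and 130 mm long (along the box's y), 50 mm in front of the drawer's front (centre line) and 146 mm above the bench, on two posts 55 mm either side of the middle. 45 mm of free room behind it, so keep the gripper only partly open (about 35 mm) to take it from above
- clamp: fixed part of the trigger clamp, on the drawer floor, moving with the drawer. Origin in the drawer's middle, 18 mm above the bench, 75 mm behind the drawer front; axes as the box's, bar along y. From -y to +y: moving jaw, pad, heel, fixed jaw (bright plate 60 by 14 by 90 mm high, face to the heel at y = -22 mm), trigger, grip. Tops: trigger and grip z = 122 mm, both jaws z = 90 mm
- squeeze (a point): point fixed to the clamp, at its (0, 62, 105) mm: midway between the outer faces of trigger and grip while the trigger is at rest, at the height to squeeze them (17 mm below their tops). The outer faces are then 62 mm apart along y; fully squeezed 40 mm apart
- grip: the clamp's fixed grip: black upright post, 28 (x) by 16 (y) mm, 12 to 122 mm above the drawer floor, origin on the drawer floor at clamp y = +85 mm; its outer face looks to +y (y = +93 mm) and is free
- trigger: the clamp's trigger: black upright blade, 26 (x) by 10 (y) mm, from 48 to 122 mm above the drawer floor, origin on the drawer floor at clamp y = +36 mm when at rest; its outer face looks to -y (y = +31 mm at rest); it slides towards +y, to the grip
- trigger_slide (a joint): trigger travel towards the grip, m: 0 at rest, 0.022 fully squeezed. A return spring (3 N at rest, 5 N fully squeezed) brings it back when released. On the squeeze it carries the jaw along through a ratchet with 6 mm teeth (up to 6 mm of each stroke is lost); on the return stroke the jaw stays behind, held only by about 3 N of friction
- jaw_slide (a joint): advance of bar and moving jaw towards the heel (+y), m, range 0 to 0.085; starts between 0 and 0.03, which leaves about 25 to 60 mm between pad and heel
- jaw: bar with the moving jaw (bright plate 56 by 12 by 80 mm at the bar's -y end) and the pad it carries; origin where the clamp's is when jaw_slide is 0
- pad: black rubber pad, 46 (x) by 8 (y) by 44 (z) mm, on two spring plungers in front of the moving jaw, with 16 mm of free gap behind it; origin at the foot of its front face (the face that meets the heel, 44 to 88 mm above the drawer floor)
- pad_spring (a joint): how far the pad is pushed back towards its jaw, m: 0 free, 0.016 home (gap closed). Spring of 1200 N/m, so 0.008 is about 10 N; squeezing to there takes about 18 N on the trigger. If the trigger is let go it slackens to about 0.0025
- heel: glued shoe heel, D-shaped, 53 (x) by 36 (y) by 44 (z) mm, brown cork layers on a black rubber tip, 0.12 kg, loose on the clamp's two rails 40 mm above the drawer floor, up against the fixed jaw; origin at the centre of its underside
- scraper: orange plastic scraper, 170 mm long and 14 mm high, lying on the bench to the right of the box (-y side); leave alone
- insole: yellow insole, 220 mm long and 6 mm thick, lying on the bench to the left of the box (+y side); leave alone

How it is judged:
On the way, in this order (a step that is already met when the one before it is completed fails the run):
1. the drawer is pulled open (value of joint drawer above 0.145 m), for 0.2 s.
2. the pad has come up to the heel and touches it (value of joint drawer above 0.14 m and contact force between pad and heel above 0.5 N), for 0.1 s.
At the end, for the whole second after the job is handed in: The drawer is open (at least 0.14 m); the heel stands upright (within 0.15 rad) and still between pad and fixed jaw, with the pad pushed back 4.5 to 14.5 mm of its 16 mm and more than 4 N on either side of the heel; the fingers still squeeze the trigger (over 4 N) against the grip (over 2 N) (value of joint drawer above 0.14 m and value of joint pad_spring between 0.0045 and 0.0145 m and contact force between pad and heel above 4 N and contact force between heel and clamp above 4 N and contact force between the fingers and trigger above 4 N and contact force between the fingers and grip above 2 N and angle between heel's own z axis and vertical below 0.15 rad and linear speed of heel below 0.02 m/s); the arm keeps its last pose, push and grip.
It fails at once if the pad is pushed home against its jaw, crushing the joint (value of joint pad_spring above 0.0153 m).
It fails at once if the robot pushes the moving jaw, its bar or pad (contact force between any of the fingers, the arm and jaw above 1 N).
It fails at once if the robot pushes the heel (contact force between any of the fingers, the arm and heel above 1 N).
It fails at once if the scraper or the insole is moved more than 3 cm (distance of any of scraper, insole from where it was at the start of the episode above 0.03 m).
It also fails if it takes over 48 s, if anything falls off the work surface, if the arm or the gripper's body presses on something with over 40 N, if the wrist force passes 120 N, or if a joint passes its speed limit or range.

### The arm

A 6-joint arm with a two-finger parallel gripper is mounted at the origin on the work surface. World frame = base frame: x ahead of the robot, y to its left, z up, the work surface at z = 0. Lengths are in m, angles in rad, forces in N, time in s.
With the tool pointing down it reaches from about 0.275 to 0.875 m from the base axis. Payload 12.5 kg.
Tool frame: the origin (TCP) lies at the very end of the fingers, on their centre line; the grasp point (between the pads) lies 19 mm behind it; x points along the fingers, y is the direction in which the jaws open and shut, and the axes are right-handed (so a half turn about x gives the same grasp; the last joint's range is limited). The gripper opens to 85 mm and grips with 20 to 120 N. Pads are 22 mm wide; open, the fingers measure 114 mm over their backs; the gripper's body (76 mm by 85 mm) begins 54 mm behind the grasp point. The pads swing forward as they close: fully open they stand 13 mm farther back than shut.
Start: joints at [-1.358, 0.351, 1.652, -0, 1.139, -0.085], TCP at [0.161, -0.526, 0.231] pointing down, gripper open.
Joint ranges: [-2.75, 2.75], [-0.79, 2.1], [0.01, 2.65], [-1.57, 4.71], [0.07, 3.14], [-2.87, 2.87]. Speed limits (rad/s): [2.22, 2.22, 2.79, 3.14, 3.14, 3.14].

### API

Orientations are given as a 3x3 rotation matrix whose columns are the frame's x, y, z axes.
In Python, from bench import manip gives the robot as it stands. Calls block until the motion is done:
- manip.move_ptp(position, orientation): joint-space move of the TCP to a pose.
- manip.move_l(position, attitude=None, max_speed=0.15): straight line of the TCP; attitude=None keeps the orientation; max_speed is the mean speed in m/s.
- manip.move_j(angles): joint-space move.
- manip.set_gripper(opening, effort=None): opening from 0.0 (shut) to 1.0 (fully open); effort is the grip in N (None keeps the last); returns when the fingers have stopped.
- manip.dwell(seconds).
- manip.inverse_kinematics(position, orientation): joint angles nearest the present ones, or None.
- manip.grab_frame(name): name is "scene" or "top" or "wrist"; returns (picture, depth): 480x640x3 uint8, red, green, blue; 480x640 float32, m along the optical axis (not along the pixel's ray), 0 where there is no reading.
- manip.get_calibration(name): a dict with "camera_matrix" (3x3 intrinsics, pixels), "R" (3x3) and "t" (3): a world point X has camera coordinates R X + t. Camera axes: x right, y down, z forward; pixel columns grow to the right and rows downward; lengths in m; the calibration is good to about 2 mm. The wrist camera is an equidistant fisheye: a pixel r from the principal point sees the ray r / f radians off the axis. A picture is of the moment at which its call begins: read the wrist's pose just before it. get_calibration takes no time and is no camera call; for the wrist camera it gives the pose at the moment of the call.
A pose or a line that the arm cannot do raises manip.Unreachable and nothing moves.
- manip.sign_off(): hands the job in, once; it reports no verdict.
Trained networks look in the newest picture that a camera, given by its name, has taken for a name from the list of things; names that differ only in an ending like _2 or _b are one class to them, and where a whole thing is asked for, a point or a joint stands for the part that bears it (a point fixed in the world has none). Each returns a list of dicts, best first, with "confidence" (0 to 1); they miss things now and then, are a little off and sometimes report something else, mostly with a low value. They report only what shows in the picture. A call takes as long as a camera call.
- manip.look_for(camera, name): "at" ([x, y, z] in m, in world coordinates, good to about 4 mm: the middle of the surface that is visible of it).
Readings, each from a call of its own:
- manip.current_time(): time.
- manip.current_qpos(): joint angles.
- manip.current_joint_vel(): joint speeds.
- manip.current_joint_torque(): joint torques, N m.
- manip.current_ee_pos(): TCP position.
- manip.current_tcp_rot(): TCP orientation.
- manip.current_force(): force on the tool from outside, world axes, zero at the start.
- manip.current_ft_torque(): the same for the moment, N m.
- manip.current_grip_width(): opening from 0.0 (shut) to 1.0 (fully open).
Only numpy, scipy, OpenCV 4.12 (cv2) and the standard library are available. Lean on these libraries where they do the work, as an engineer would, in place of code of your own. Each camera call takes 0.05 s, during which the arm holds its last target.

## Working session

There is one attempt and no reset: what is moved stays moved. The work goes in short steps, each a Python script; the robot and the scene stay as the last script left them, time stands still between calls to the robot, and variables do not carry over. Pictures are saved under pics/ and viewed, and the job is handed in when it is done.

```bash
ls; mkdir -p pics; cat > h.py <<'E'
import numpy as np, cv2
from bench import manip
def save(name,fn):
    im,d=manip.grab_frame(name); cv2.imwrite('pics/'+fn,im[:,:,::-1]); return im,d
def unproj(name,d,u,v,cal=None):
    c=cal or manip.get_calibration(name); K=np.array(c['camera_matrix']);R=np.array(c['R']);t=np.array(c['t'])
    p=np.array([(u-K[0,2])/K[0,0],(v-K[1,2])/K[1,1],1])*d
    return R.T@(p-t)
def proj(name,X):
    c=manip.get_calibration(name); K=np.array(c['camera_matrix']);R=np.array(c['R']);t=np.array(c['t'])
    p=R@np.array(X)+t; q=K@p; return q[:2]/q[2]
E
python3 - <<'E'
from h import *
np.set_printoptions(precision=4,suppress=True)
for n in ['scene','top','wrist']:
    im,d=save(n,n+'0.png'); np.save('pics/%s0.npy'%n,d)
    c=manip.get_calibration(n); print(n,c['camera_matrix'],c['R'],c['t'])
    for o in ['cabinet','drawer_handle','scraper','insole']:
        if n!='wrist' or o=='drawer_handle':
            print(n,o,[(np.round(r['at'],4),round(r['confidence'],2)) for r in manip.look_for(n,o)[:2]])
print(manip.current_time(),manip.current_tcp_rot())
E
```

```text
pics
scene [[456.6864   0.     318.1231]
 [  0.     456.6864 236.0315]
 [  0.       0.       1.    ]] [[-0.5298  0.8481 -0.0009]
 [ 0.8082  0.5046 -0.3036]
 [-0.257  -0.1616 -0.9528]] [ 0.3315 -0.5044  1.1499]
scene cabinet [(array([0.8048, 0.0264, 0.1669]), 0.82), (array([ 0.5244, -0.2335,  0.0058]), 0.21)]
scene drawer_handle [(array([0.6338, 0.0336, 0.1515]), 0.71)]
scene scraper [(array([ 0.5253, -0.2335,  0.0115]), 0.89)]
scene insole [(array([0.679 , 0.2995, 0.0087]), 0.86)]
top [[557.2903   0.     321.2385]
 [  0.     557.2903 238.8437]
 [  0.       0.       1.    ]] [[-0.0052 -0.9999 -0.0117]
 [-0.9867  0.0071 -0.1624]
 [ 0.1625  0.0107 -0.9867]] [0.0438 0.6463 0.9698]
top cabinet [(array([0.7753, 0.0128, 0.1686]), 0.65), (array([ 0.5274, -0.232 ,  0.0086]), 0.61)]
top drawer_handle [(array([0.6707, 0.0196, 0.1125]), 0.76)]
top scraper [(array([ 0.5242, -0.2305,  0.0069]), 0.68)]
top insole [(array([0.6725, 0.2952, 0.0088]), 0.8)]
wrist [[371.6483   0.     324.139 ]
 [  0.     371.6483 238.4403]
 [  0.       0.       1.    ]] [[ 0.2931 -0.9561  0.0004]
 [-0.9091 -0.2785  0.3099]
 [-0.2962 -0.0912 -0.9508]] [-0.5498 -0.0389  0.3807]
wrist drawer_handle []
0.6 [[-0.      0.2934 -0.956 ]
 [ 0.     -0.956  -0.2934]
 [-1.     -0.      0.    ]]
```

View pics/scene0.png

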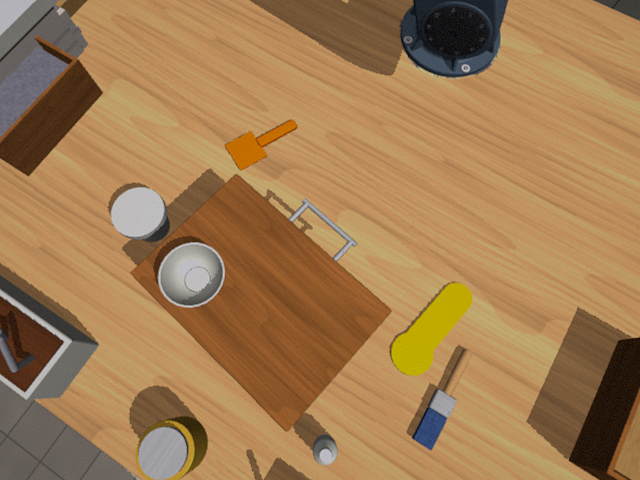

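View pics/top0.png

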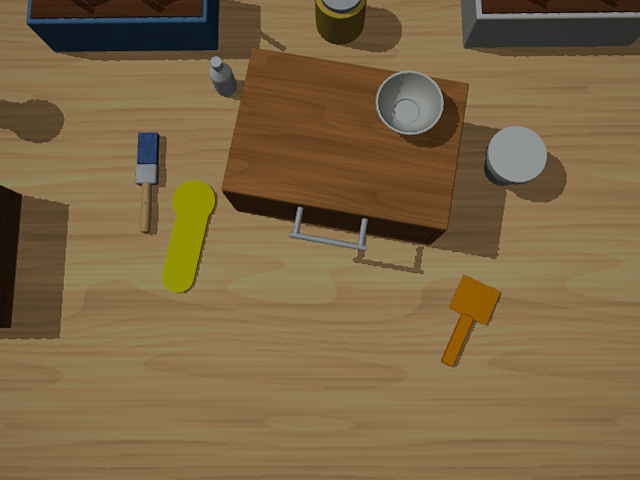

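The scene view shows the shut box: handle bar from about (306,203) to (354,243), box-top front corners at about (237,175) and (391,310). In the top view the bar runs (293,236)–(364,247) and the front corners are at about (224,189) and (447,230). The scraper and the insole lie on either side. Next I triangulate the bar.

```bash
cat >> h.py <<'E'
def P(name):
    c=manip.get_calibration(name); return np.array(c['camera_matrix'])@np.hstack([np.array(c['R']),np.array(c['t']).reshape(3,1)])
def tri(a,b,na='scene',nb='top'):
    X=cv2.triangulatePoints(P(na),P(nb),np.array(a,float).reshape(2,1),np.array(b,float).reshape(2,1)); return (X[:3]/X[3]).ravel()
E
python3 - <<'E'
from h import *
np.set_printoptions(precision=4,suppress=True)
# crops
for n,(x0,y0,x1,y1) in {'scene':(270,180,380,270),'top':(270,195,390,275)}.items():
    im=cv2.imread('pics/%s0.png'%n)[y0:y1,x0:x1]; cv2.imwrite('pics/%s0c.png'%n,cv2.resize(im,None,fx=6,fy=6,interpolation=cv2.INTER_CUBIC))
print('corners')
for s,t in [((237,175),(447,230)),((391,310),(224,189)),((289,430),(255,50)),]:
    print(tri(s,t))
print('handle',tri((306,203),(364,247)),tri((354,243),(293,236)))
ds=np.load('pics/scene0.npy');dt=np.load('pics/top0.npy')
# plane mask top at z~0.165 : fit min area rect
for n,d in (('scene',ds),('top',dt)):
    c=manip.get_calibration(n);K=np.array(c['camera_matrix']);R=np.array(c['R']);t=np.array(c['t'])
    u,v=np.meshgrid(np.arange(640),np.arange(480)); p=np.stack([(u-K[0,2])/K[0,0]*d,(v-K[1,2])/K[1,1]*d,d],-1)
    W=(p-t)@R
    m=(abs(W[...,2]-0.165)<0.012)&(d>0)&(W[...,0]>.5)&(W[...,0]<1.1)&(abs(W[...,1])<.35)
    m=cv2.morphologyEx(m.astype(np.uint8),cv2.MORPH_OPEN,np.ones((9,9)))
    num,l,st,_=cv2.connectedComponentsWithStats(m); k=1+np.argmax(st[1:,4]); q=W[l==k]
    r=cv2.minAreaRect(q[:,:2].astype(np.float32)); print(n,r,np.median(q[:,2])); print(cv2.boxPoints(r))
    h=(abs(W[...,2]-0.148)<0.012)&(W[...,0]>.5)&(W[...,0]<.75)&(abs(W[...,1]-.03)<.1)&(d>0)&~(l==k)
    # handle pts
    print(h.sum()); q=W[h]; print(q[:,:].min(0),q.max(0),np.median(q,0))
E
```

```text
corners
[ 0.6438 -0.1698  0.1516]
[0.7145 0.2015 0.1589]
[0.9679 0.1555 0.1494]
handle [ 0.6182 -0.0324  0.1371] [0.6379 0.0862 0.1374]
scene ((0.8077430725097656, -0.005642101168632507), (0.379800945520401, 0.2604922354221344), 79.33707427978516) 0.1664420075721849
[[ 0.6446 -0.1682]
 [ 0.9006 -0.2164]
 [ 0.9709  0.1569]
 [ 0.7149  0.2051]]
598
[ 0.6144 -0.0376  0.1455] [0.688  0.0917 0.156 ] [0.6381 0.0322 0.1514]
top ((0.8050179481506348, -0.005041942000389099), (0.3808301091194153, 0.2614207863807678), 79.51793670654297) 0.16385074712848113
[[ 0.6418 -0.1685]
 [ 0.8989 -0.2161]
 [ 0.9682  0.1584]
 [ 0.7111  0.206 ]]
1057
[ 0.6119 -0.0697  0.1363] [0.6997 0.1298 0.1595] [0.6425 0.0275 0.1485]
```

```bash
python3 -c "
import cv2,numpy as np
a=cv2.imread('pics/scene0c.png');b=cv2.imread('pics/top0c.png');print(a.shape,b.shape)
b=cv2.resize(b,(a.shape[1],int(b.shape[0]*a.shape[1]/b.shape[1])));cv2.imwrite('pics/hc.png',cv2.resize(np.vstack([a,b]),None,fx=.6,fy=.6))"
```

```text
(540, 660, 3) (480, 720, 3)
```

View pics/hc.png

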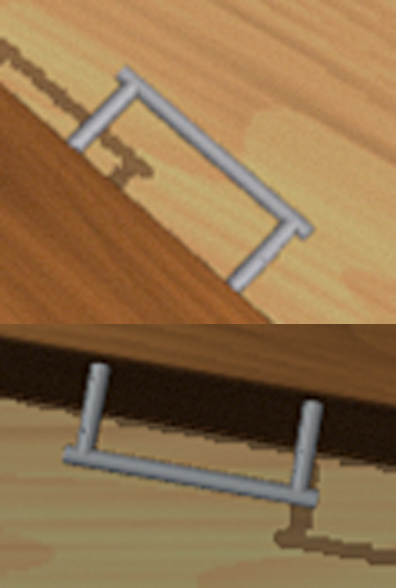

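```bash
cat >> h.py <<'E'
YAW=np.deg2rad(-10.57); BX=np.array([np.cos(YAW),np.sin(YAW),0]); BY=np.array([-np.sin(YAW),np.cos(YAW),0]); O=np.array([0.678,0.0186,0])
def rot(y):
    x=np.array([0,0,-1.]); return np.column_stack([x,y,np.cross(x,y)])
E
python3 - <<'E'
from h import *
np.set_printoptions(precision=4,suppress=True)
h=O-0.05*BX; print(h, BX,BY)
for s in (1,-1):
    print(s,manip.inverse_kinematics(h+[0,0,.25],rot(s*BX)),manip.inverse_kinematics(O-0.085*BX+.062*BY+[0,0,.2],rot(s*BY)))
E
```

```text
[0.6288 0.0278 0.    ] [ 0.983  -0.1834  0.    ] [0.1834 0.983  0.    ]
1 [-0.0298  0.4796  1.4106 -0.      1.2514  0.1547] [ 0.0799  0.4965  1.5116 -0.      1.1335 -1.3064]
-1 None [ 0.0799  0.4965  1.5116 -0.      1.1335  1.8352]
```

The crops show the bar's ends clearly: scene (304,200)–(356,244), top (290,234)–(365,248). I'll triangulate those and go to the handle.

```bash
python3 - <<'E'
from h import *
np.set_printoptions(precision=4,suppress=True)
a=tri((304.2,200.3),(365.2,247.7)); b=tri((355.6,243.9),(290.3,234.4)); m=(a+b)/2
print(a,b,m, (m-O)@BX,(m-O)@BY)
h=O-0.05*BX
manip.set_gripper(35/85)
manip.move_ptp(h+[0,0,.235],rot(BX))
save('wrist','w1.png')
print(manip.current_time(),manip.current_grip_width(),manip.current_ee_pos(),manip.look_for('wrist','drawer_handle')[:2])
E
```

```text
[ 0.6166 -0.0351  0.1427] [0.6397 0.0902 0.1436] [0.6281 0.0276 0.1431] -0.05065831099401714 -0.00033478458242234215
3.7583 0.4119958242097516 [0.6288 0.027  0.235 ] [{'at': [0.6782, 0.0662, 0.1319], 'confidence': 0.61}]
```

View pics/w1.png

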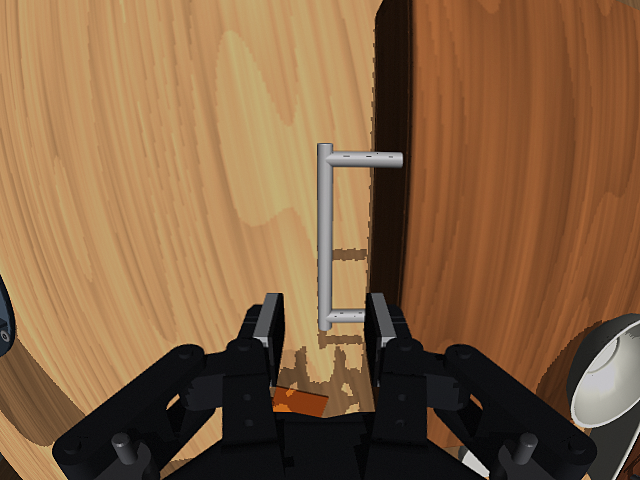

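Wrist view: the bar (column 325, rows 143–330) stands upright in the picture, midway between the pads (columns 270–383). Two-view triangulation puts the bar at z≈0.143, in agreement with the text's 0.146. Descending and pulling.

```bash
python3 - <<'E'
from h import *
np.set_printoptions(precision=4,suppress=True)
h=O-0.0505*BX
manip.move_l(h+[0,0,.127],max_speed=.12)
print(manip.current_force())
manip.set_gripper(0.0,40)
p=manip.current_ee_pos(); print(p,manip.current_grip_width(),manip.current_force())
manip.move_l(np.array(p)-0.158*BX,max_speed=.15)
print(manip.current_force(),manip.current_ee_pos(),(np.array(manip.current_ee_pos())-p)@BX)
manip.dwell(.1)
print(manip.current_grip_width(),manip.current_force(),manip.current_time())
im,d=save('top','t2.png'); np.save('pics/t2.npy',d)
E
```

```text
[ 0.1947  0.198  -0.1503]
[0.6288 0.0278 0.1278] 0.09715506272010221 [0.4636 0.0507 5.8691]
[-3.791   4.3127  5.188 ] [0.4732 0.0571 0.1277] -0.1583766330210613
0.097333821283047 [-3.4248  4.6658  6.1947] 6.5083
```

View pics/t2.png

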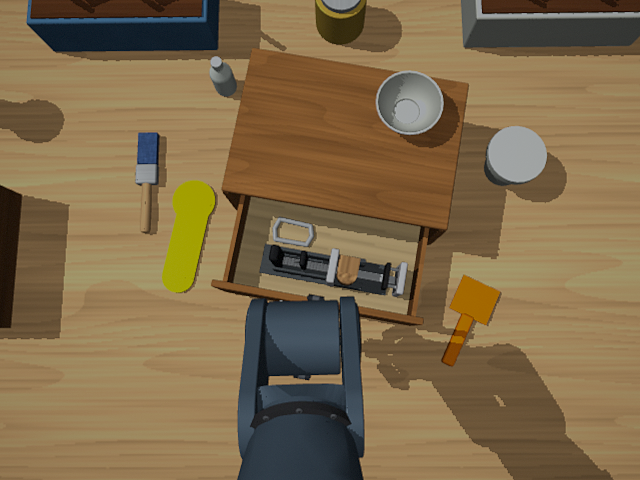

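The drawer is open, with the arm at the handle. The clamp is visible in the top view: grip at (276,256), trigger (304,260), fixed jaw (333,264), heel (348,269), pad (387,276) and moving jaw (402,278). Releasing, lifting and measuring.

```bash
python3 - <<'E'
from h import *
np.set_printoptions(precision=4,suppress=True)
p=np.array(manip.current_ee_pos())
manip.set_gripper(35/85)
manip.move_l(p+[0,0,.10],max_speed=.2)
S=O-0.085*BX+.062*BY
manip.move_ptp(S+[0,0,.235],rot(BY))
print(manip.current_time())
w,dw=save('wrist','w3.png')
im,d=save('top','t3.png'); np.save('pics/t3.npy',d); im,d=save('scene','s3.png'); np.save('pics/s3.npy',d)
for o in ['squeeze','grip','trigger','heel','pad','drawer_handle']:
  for n in ['wrist','scene']:
    for r in manip.look_for(n,o)[:1]:
        X=np.array(r['at']); Y=X-O+0.085*BX; print(n,o,X,round(r['confidence'],2),'clampframe',Y@BX,Y@BY,X[2]-.018)
print(manip.current_time())
E
python3 -c "
import cv2,numpy as np
a=cv2.imread('pics/s3.png')[120:330,200:440];cv2.imwrite('pics/s3c.png',cv2.resize(a,None,fx=3,fy=2.8))"
```

```text
8.9333
wrist squeeze [0.5853 0.036  0.0643] 0.87 clampframe -0.009318820846903433 0.00010017010398895819 0.046299999999999994
scene squeeze [0.606  0.0316 0.052 ] 0.94 clampframe 0.01183705315841271 -0.000428029736210019 0.034
wrist grip [0.6058 0.1163 0.1373] 0.7 clampframe -0.0038966383917048764 0.08279805361634093 0.1193
scene grip [0.6205 0.1194 0.1296] 0.75 clampframe 0.00998527146439608 0.08854197028940371 0.11159999999999999
wrist trigger [0.5998 0.0733 0.1407] 0.56 clampframe -0.0019070511263187136 0.03942707780862578 0.12269999999999999
scene trigger [0.6083 0.0753 0.1198] 0.76 clampframe 0.006081843564752539 0.04295235249508253 0.1018
wrist heel [ 0.581  -0.0016  0.1009] 0.74 clampframe -0.006648637951679468 -0.0376505931108926 0.0829
scene heel [ 0.5944 -0.0025  0.1004] 0.81 clampframe 0.006689077560681635 -0.03607727022244148 0.0824
wrist pad [ 0.5709 -0.0702  0.0927] 0.79 clampframe -0.003993501424950881 -0.10693926642785279 0.0747
scene pad [ 0.5767 -0.0739  0.0923] 0.49 clampframe 0.002386797103676703 -0.10951255045523746 0.07429999999999999
wrist drawer_handle [0.5972 0.0442 0.0316] 0.82 clampframe 0.000875073747549807 0.010343924933014056 0.013600000000000004
scene drawer_handle [0.5807 0.0379 0.0466] 0.78 clampframe -0.014189295547185392 0.001124121369388745 0.028600000000000004
9.6833
```

View pics/w3.png

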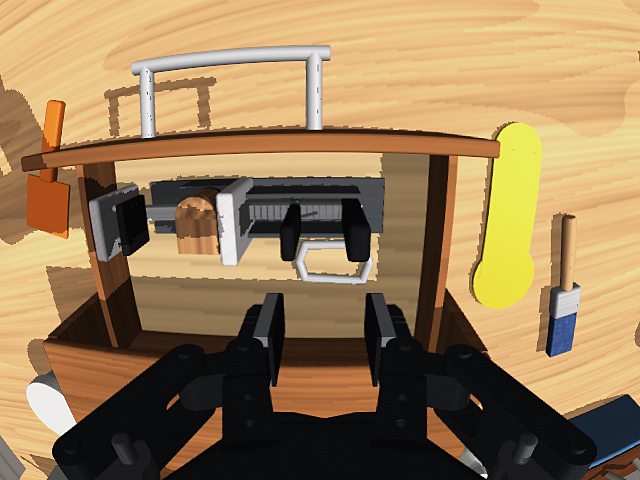

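View pics/s3c.png

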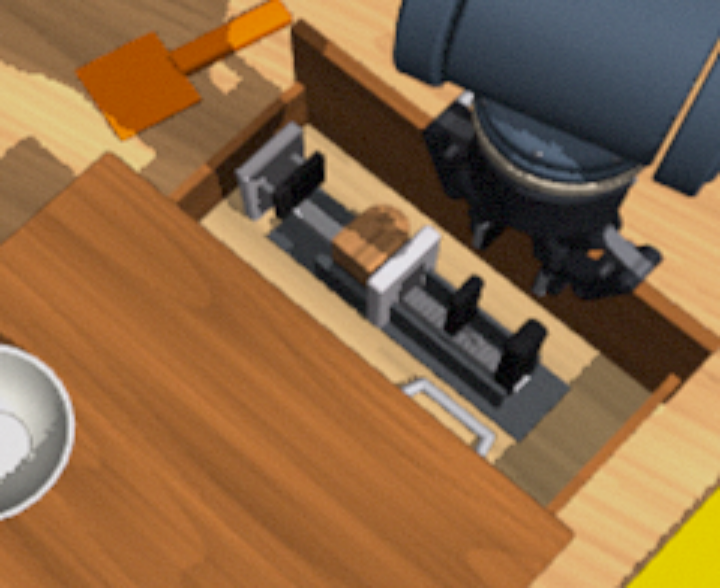

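The wrist view shows trigger (290,230) and grip (357,230), with the fixed jaw at (235,220), heel (197,222) and pad (130,222). The trigger is at rest. I'll localise the trigger and grip tops from depth in the wrist and scene views.

```bash
cat > loc.py <<'E'
from h import *
def world(n,d):
    c=manip.get_calibration(n);K=np.array(c['camera_matrix']);R=np.array(c['R']);t=np.array(c['t'])
    u,v=np.meshgrid(np.arange(640),np.arange(480)); x=(u-K[0,2])/K[0,0]; y=(v-K[1,2])/K[1,1]
    if n=='wrist':
        r=np.hypot(x,y)+1e-9; k=np.tan(np.minimum(r,1.4))/r; x,y=x*k,y*k
    return (np.stack([x*d,y*d,d],-1)-t)@R
def clampf(W,drawer=0.16):
    V=W-O+(drawer-0.075)*BX; return np.stack([V@BX,V@BY,W[...,2]-.018],-1)
E
python3 - <<'E'
from loc import *
np.set_printoptions(precision=4,suppress=True)
w,d=manip.grab_frame('wrist')
for n,dd in (('wrist',d),('scene',np.load('pics/s3.npy')),('top',np.load('pics/t3.npy'))):
    C=clampf(world(n,dd)); ok=dd>0
    for nm,lo,hi,z0,z1 in (('grip',.065,.11,.112,.13),('trig',.015,.06,.112,.13),('fixedjaw',-.05,.01,.084,.096),('movjaw',-.18,-.07,.082,.096)):
        m=ok&(abs(C[...,0])<.045)&(C[...,1]>lo)&(C[...,1]<hi)&(C[...,2]>z0)&(C[...,2]<z1)
        if m.sum()>5:
            q=C[m]; print(n,nm,m.sum(),np.percentile(q,[3,50,97],axis=0).ravel())
E
```

```text
wrist grip 907 [-0.0112  0.0784  0.1149  0.0006  0.0855  0.1219  0.0141  0.093   0.1234]
wrist trig 588 [-0.0104  0.0325  0.1137  0.0008  0.0377  0.1217  0.0132  0.0423  0.1233]
wrist fixedjaw 2519 [-0.0245 -0.048   0.0841  0.001  -0.0196  0.0863  0.0273 -0.0071  0.0914]
wrist movjaw 1426 [-0.0234 -0.139   0.0827  0.0011 -0.1294  0.0887  0.0263 -0.1049  0.0913]
scene grip 133 [-0.0082  0.0784  0.1139  0.0058  0.0862  0.1226  0.0176  0.0929  0.1252]
scene trig 83 [-0.0073  0.0322  0.1138  0.005   0.0373  0.1223  0.0161  0.0413  0.1256]
scene fixedjaw 451 [-0.0215 -0.0486  0.0841  0.0032 -0.0251  0.0872  0.0303 -0.0078  0.0931]
scene movjaw 284 [-0.0206 -0.1403  0.0838  0.0056 -0.1304  0.0897  0.0297 -0.1058  0.0934]
top trig 69 [-0.0112  0.0317  0.1161 -0.0029  0.0361  0.1199  0.0079  0.0412  0.123 ]
top fixedjaw 383 [-0.0258 -0.0478  0.0841  0.0017 -0.018   0.0877  0.0278 -0.0083  0.0916]
top movjaw 357 [-0.0245 -0.1408  0.0834 -0.     -0.1317  0.088   0.0248 -0.1061  0.0917]
```

Trigger, grip and jaw agree with the text to about 1 mm, and the pad-heel gap is about 46 mm. I'll go down open, offset to the trigger side, shift, and do the first stroke.

```bash
cat >> loc.py <<'E'
def pos(cy,z,cx=0.001): return O-0.085*BX+cx*BX+cy*BY+np.array([0,0,z])
def st(tag=''):
    f=np.array(manip.current_force()); p=np.array(manip.current_ee_pos()); V=p-O+0.085*BX
    print(tag,'t %.2f'%manip.current_time(),'w %.2f'%(85*manip.current_grip_width()),'Fx,y,z %.1f %.1f %.1f'%(f@BX,f@BY,f[2]),'tcp %.4f %.4f %.4f'%(V@BX,V@BY,p[2]))
def gaps(n='scene'):
    im,d=manip.grab_frame(n); C=clampf(world(n,d)); ok=d>0
    m=ok&(abs(C[...,0])<.04)&(C[...,1]>-.17)&(C[...,1]<-.03)&(C[...,2]>.080)&(C[...,2]<.096)
    h,e=np.histogram(C[m][:,1],bins=np.arange(-.17,-.028,.002)); print(n,[(int(round(1000*a)),int(k)) for a,k in zip(e,h) if k>3])
    return im
E
python3 - <<'E'
from loc import *
manip.set_gripper(1.0,60); st('open')
manip.move_l(pos(.0667,.16),max_speed=.25)
manip.move_l(pos(.0667,.100),max_speed=.12); st('down')
manip.move_l(pos(.0732,.100),max_speed=.1); st('shift')
manip.set_gripper(70/85); st()
manip.set_gripper(55/85); st()
manip.set_gripper(42/85); st()
im=gaps('scene'); cv2.imwrite('pics/s4.png',im[120:330,200:440,::-1].repeat(3,0).repeat(3,1)[:600]); gaps('top')
manip.set_gripper(1.0); st()
save('wrist','w4.png')
E
```

```text
open t 10.28 w 85.27 Fx,y,z -0.7 -1.3 -0.2 tcp -0.0000 0.0620 0.2350
down t 11.38 w 84.97 Fx,y,z 0.1 0.4 0.8 tcp 0.0016 0.0669 0.1011
shift t 11.63 w 84.94 Fx,y,z -0.2 -0.0 0.3 tcp 0.0014 0.0737 0.1008
 t 11.93 w 70.34 Fx,y,z 0.4 -6.0 4.0 tcp 0.0013 0.0725 0.1006
 t 12.23 w 54.96 Fx,y,z 0.1 -6.9 5.0 tcp 0.0014 0.0722 0.1006
 t 12.52 w 42.13 Fx,y,z -0.1 -7.5 5.4 tcp 0.0015 0.0723 0.1008
scene [(-124, 17), (-122, 26), (-120, 26), (-118, 25), (-116, 30), (-114, 48), (-112, 22), (-98, 4), (-96, 12), (-94, 25), (-92, 21), (-90, 40), (-88, 13), (-60, 13), (-58, 14), (-56, 22), (-54, 21), (-52, 23), (-50, 23), (-48, 22), (-46, 27), (-44, 21), (-42, 24), (-40, 22), (-38, 21), (-36, 25), (-34, 21), (-32, 24)]
top [(-124, 28), (-122, 37), (-120, 39), (-118, 38), (-116, 36), (-114, 45), (-112, 13), (-96, 26), (-94, 32), (-92, 30), (-90, 33), (-88, 8), (-60, 17), (-58, 23), (-56, 26), (-54, 25), (-52, 30), (-50, 31), (-48, 30), (-46, 30), (-44, 31), (-42, 32), (-40, 30), (-38, 32), (-36, 30), (-34, 29), (-32, 29)]
 t 13.12 w 85.11 Fx,y,z 0.2 0.2 0.3 tcp 0.0011 0.0735 0.1002
```

View pics/w4.png

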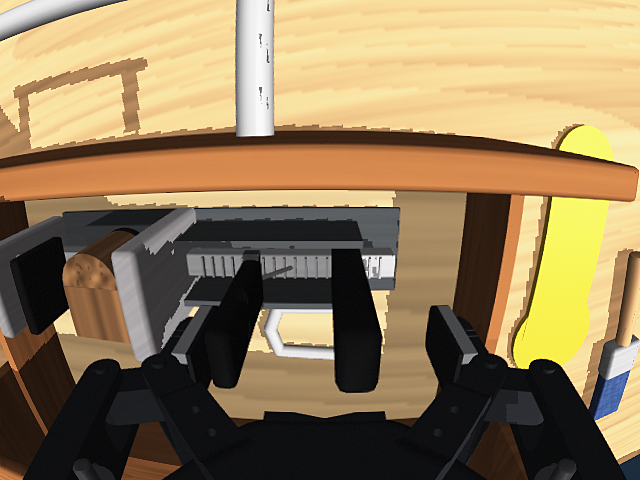

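View pics/s4.png

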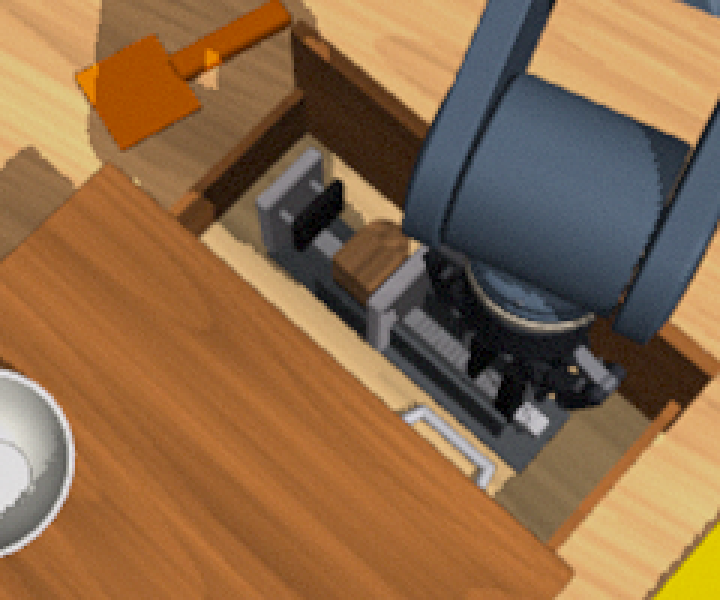

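Stroke 1 advanced the jaw about 17 mm: pad face now at −88 mm, heel face near −59, so the gap is about 28 mm. Wrist view: fingers straddle trigger (240,300) and grip (355,320), clear of the fixed jaw. Stroke 2, which is still safe.

```bash
python3 - <<'E'
from loc import *
for w in (60,42): manip.set_gripper(w/85); st(w)
gaps('scene'); gaps('top')
manip.set_gripper(1.0); st()
gaps('scene'); gaps('top')
print(manip.current_time())
E
```

```text
60 t 13.54 w 59.97 Fx,y,z 0.5 -6.8 5.2 tcp 0.0014 0.0724 0.1005
42 t 13.86 w 42.29 Fx,y,z -0.1 -7.5 4.7 tcp 0.0015 0.0723 0.1006
scene [(-106, 15), (-104, 25), (-102, 24), (-100, 26), (-98, 31), (-96, 50), (-94, 18), (-78, 14), (-76, 21), (-74, 25), (-72, 38), (-70, 11), (-60, 13), (-58, 14), (-56, 27), (-54, 15), (-52, 25), (-50, 23), (-48, 19), (-46, 28), (-44, 20), (-42, 25), (-40, 22), (-38, 24), (-36, 18), (-34, 25), (-32, 20)]
top [(-106, 29), (-104, 41), (-102, 36), (-100, 39), (-98, 33), (-96, 42), (-94, 10), (-78, 25), (-76, 31), (-74, 31), (-72, 31), (-70, 8), (-60, 17), (-58, 26), (-56, 26), (-54, 29), (-52, 26), (-50, 31), (-48, 32), (-46, 31), (-44, 32), (-42, 31), (-40, 29), (-38, 29), (-36, 29), (-34, 29), (-32, 27)]
 t 14.46 w 85.06 Fx,y,z -0.1 -0.8 0.5 tcp 0.0011 0.0736 0.1002
scene [(-106, 10), (-104, 28), (-102, 27), (-100, 26), (-98, 30), (-96, 43), (-94, 26), (-78, 15), (-76, 20), (-74, 20), (-72, 45), (-70, 5), (-60, 12), (-58, 22), (-56, 21), (-54, 19), (-52, 28), (-50, 19), (-48, 20), (-46, 25), (-44, 22), (-42, 24), (-40, 26), (-38, 20), (-36, 27), (-34, 19), (-32, 22)]
top [(-106, 28), (-104, 37), (-102, 40), (-100, 40), (-98, 38), (-96, 39), (-94, 13), (-78, 23), (-76, 33), (-74, 32), (-72, 30), (-70, 8), (-60, 17), (-58, 24), (-56, 27), (-54, 27), (-52, 26), (-50, 27), (-48, 32), (-46, 31), (-44, 30), (-42, 31), (-40, 32), (-38, 29), (-36, 30), (-34, 30), (-32, 29)]
14.5583
```

Stroke 2 gave about 18 mm again: pad face at about −70, gap about 10.5 mm. Stroke 3 can compress the pad by at most about 10–11 mm even at the trigger's stop, so it cannot crush the joint. I'll close in steps and watch the force.

```bash
python3 - <<'E'
from loc import *
for w in (70,62,58,54,50,47,44): manip.set_gripper(w/85); st(w)
gaps('scene'); gaps('top')
print(manip.current_time())
E
```

```text
70 t 14.86 w 70.10 Fx,y,z -1.2 -6.2 3.7 tcp 0.0013 0.0725 0.1004
62 t 15.11 w 62.09 Fx,y,z -0.6 -7.2 4.6 tcp 0.0014 0.0724 0.1005
58 t 15.32 w 58.38 Fx,y,z -0.2 -6.8 4.3 tcp 0.0014 0.0724 0.1005
54 t 15.54 w 54.26 Fx,y,z 0.5 -7.6 5.2 tcp 0.0015 0.0723 0.1006
50 t 15.76 w 50.12 Fx,y,z -0.9 -7.8 6.3 tcp 0.0015 0.0721 0.1007
47 t 15.97 w 47.21 Fx,y,z -0.6 -8.9 6.2 tcp 0.0015 0.0720 0.1007
44 t 16.19 w 44.20 Fx,y,z -1.4 -11.7 7.0 tcp 0.0016 0.0718 0.1008
scene [(-90, 20), (-88, 25), (-86, 31), (-84, 26), (-82, 29), (-80, 45), (-78, 22), (-66, 17), (-64, 20), (-62, 27), (-60, 25), (-58, 27), (-56, 20), (-54, 20), (-52, 19), (-50, 24), (-48, 22), (-46, 28), (-44, 20), (-42, 24), (-40, 21), (-38, 20), (-36, 24), (-34, 18), (-32, 24)]
top [(-90, 29), (-88, 35), (-86, 41), (-84, 40), (-82, 37), (-80, 39), (-78, 7), (-66, 18), (-64, 32), (-62, 30), (-60, 30), (-58, 27), (-56, 25), (-54, 27), (-52, 27), (-50, 29), (-48, 30), (-46, 30), (-44, 31), (-42, 33), (-40, 31), (-38, 28), (-36, 32), (-34, 30), (-32, 31)]
16.2917
```

The force rises from w≈49 mm on, so the pad touches the heel and is compressed about 3–4 mm. I'll continue to the end of the stroke, shifting the arm so that the grip takes the counter-force.

```bash
python3 - <<'E'
from loc import *
manip.move_l(pos(.0742,.100),max_speed=.02); st('c.0742')
manip.set_gripper(42/85,40); st(42)
manip.set_gripper(40/85,40); st(40)
manip.set_gripper(37/85,40); st(37)
gaps('scene'); gaps('top')
im,_=save('wrist','w5.png')
print(manip.current_time())
E
```

```text
c.0742 t 16.54 w 44.17 Fx,y,z -0.2 -12.4 8.0 tcp 0.0015 0.0727 0.1008
42 t 16.76 w 41.96 Fx,y,z -1.0 -13.4 8.7 tcp 0.0016 0.0725 0.1009
40 t 16.98 w 40.58 Fx,y,z -2.1 -8.8 9.1 tcp 0.0016 0.0732 0.1011
37 t 17.19 w 38.28 Fx,y,z -1.4 -4.5 10.6 tcp 0.0017 0.0739 0.1014
scene [(-86, 19), (-84, 24), (-82, 31), (-80, 28), (-78, 27), (-76, 50), (-74, 14), (-66, 16), (-64, 20), (-62, 27), (-60, 24), (-58, 25), (-56, 24), (-54, 18), (-52, 22), (-50, 25), (-48, 20), (-46, 23), (-44, 26), (-42, 19), (-40, 29), (-38, 18), (-36, 26), (-34, 20), (-32, 24)]
top [(-86, 33), (-84, 37), (-82, 37), (-80, 38), (-78, 39), (-76, 40), (-66, 19), (-64, 34), (-62, 27), (-60, 32), (-58, 26), (-56, 22), (-54, 28), (-52, 29), (-50, 30), (-48, 30), (-46, 31), (-44, 32), (-42, 31), (-40, 31), (-38, 32), (-36, 30), (-34, 29), (-32, 30)]
17.3417
```

View pics/w5.png

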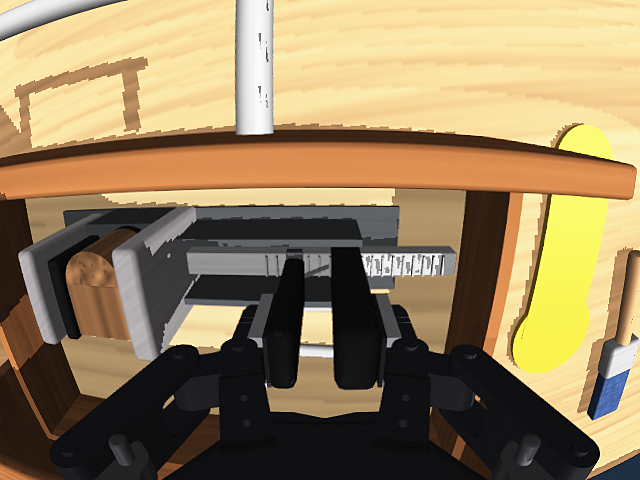

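Wrist view: both pads bear on trigger (285,320) and grip (355,320), and the pad (70,290) is against the heel (95,285) with a clear gap to its jaw (40,285). Depth puts pad compression at about 7.5–8 mm of 16. The trigger is at the end of its travel. I'll check steadiness, heel and drawer for a second, then hand in.

```bash
python3 - <<'E'
from loc import *
np.set_printoptions(precision=4,suppress=True)
manip.dwell(1.0); st('after 1s')
for n in ('scene','top'):
    im,d=manip.grab_frame(n); C=clampf(world(n,d)); ok=d>0
    cv2.imwrite('pics/%s6.png'%n,im[:,:,::-1])
    for nm,lo,hi,z0,z1 in (('fixedjaw',-.03,.0,.086,.096),('movjaw',-.1,-.073,.084,.096),('pad',-.0715,-.0608,.08,.096),('heel',-.057,-.026,.075,.09)):
        m=ok&(abs(C[...,0])<.045)&(C[...,1]>lo)&(C[...,1]<hi)&(C[...,2]>z0)&(C[...,2]<z1); q=C[m]
        print(n,nm,m.sum(),np.percentile(q,[2,50,98],axis=0).ravel())
    for o in ('scraper','insole','heel'): print(o,[r['at'] for r in manip.look_for(n,o)[:1]])
cv2.imwrite('pics/s6c.png',cv2.resize(cv2.imread('pics/scene6.png')[150:270,250:410],None,fx=5,fy=5,interpolation=cv2.INTER_CUBIC))
st()
E
```

```text
after 1s t 18.34 w 38.41 Fx,y,z -0.8 -4.1 10.6 tcp 0.0017 0.0738 0.1013
scene fixedjaw 205 [-0.0196 -0.028   0.0862  0.0095 -0.0151  0.0907  0.0329 -0.0076  0.094 ]
scene movjaw 175 [-0.0228 -0.0851  0.0846  0.0044 -0.0787  0.0907  0.0306 -0.0736  0.0941]
scene pad 51 [-0.0177 -0.0651  0.0834  0.0043 -0.0631  0.089   0.0261 -0.0609  0.091 ]
scene heel 346 [-0.0198 -0.0558  0.0796  0.0036 -0.0412  0.0853  0.0249 -0.0269  0.0882]
scraper [[0.5246, -0.2327, 0.0101]]
insole [[0.6748, 0.2956, 0.0085]]
heel [[0.5954, -0.0041, 0.1044]]
top fixedjaw 266 [-0.0276 -0.0213  0.0861  0.0002 -0.0145  0.0887  0.0293 -0.0078  0.092 ]
top movjaw 221 [-0.0258 -0.0857  0.0852  0.0008 -0.0799  0.0885  0.0269 -0.0743  0.0925]
top pad 70 [-0.0219 -0.0652  0.0819 -0.0001 -0.063   0.0865  0.0225 -0.0609  0.0907]
top heel 471 [-0.0242 -0.0561  0.0795 -0.001  -0.0412  0.083   0.0211 -0.0267  0.0864]
scraper [[0.5235, -0.2319, 0.0124]]
insole [[0.6689, 0.2975, 0.0081]]
heel [[0.5865, -0.0008, 0.1005]]
 t 18.74 w 38.33 Fx,y,z -1.2 -4.7 10.2 tcp 0.0017 0.0738 0.1013
```

View pics/s6c.png

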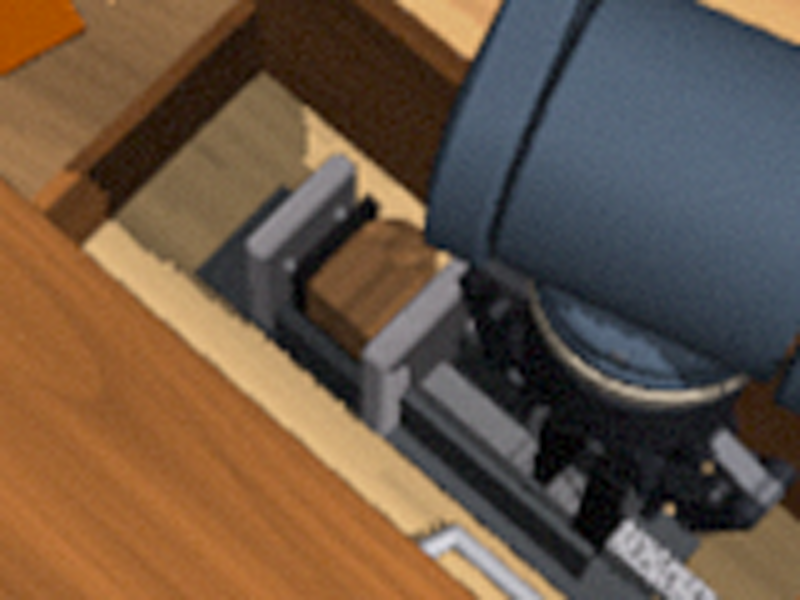

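The crop shows the heel upright between pad and fixed jaw, with a visible gap of about 8.5 mm between pad and moving jaw at (320,240). Readings are steady, so I'm handing in.

```bash
python3 -c "
from bench import manip
manip.sign_off(); print('ok')"
```

```text
the job is handed in; nothing more can be done
ok
```

I pulled the drawer open by its handle, moving the arm 158 mm of the 160 mm travel. I then worked the clamp with three squeezes of trigger against grip and handed in at about 18.7 s, still holding the trigger squeezed with 40 N. `sign_off` gave no verdict.

Last checks, unchanged over a one-second wait:
- **Drawer:** open about 0.158–0.16 m, and the clamp's depth positions fit this.
- **Pad:** its free gap measured about 8.5 mm of 16, so it is pushed back about 7.5 mm, roughly half. The force build-up on the last squeeze fits this.
- **Heel:** upright in the picture, held between pad and fixed jaw, and not touched by the robot.
- **Trigger and grip:** both fingers bear. The trigger appears to be at the end of its travel, since the gripper read 38.3 mm where 40 mm is nominal; it also read 1.7 mm under on the 10 mm handle bar. The separate finger forces cannot be read, only their net of about 4.5 N.
- **Scraper and insole:** within about 4 mm of where they were first seen, which is the detector's noise.

One check disagreed: the network's reports for "squeeze" and, once the drawer was open, for "drawer_handle" were off, landing on the middle of the clamp or drawer. I did not use them and took positions from depth and two-view triangulation instead.

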